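# Make up two model-rocket kits from the bench stock

## Task

Make up the two kits in their wooden trays. Long three-pocket tray: the nose cone goes in the pocket at the tabbed end, the tall paint bottle in the middle pocket and the cardboard tube in the other end pocket; two-pocket tray: the filler tin goes in the larger pocket and the square paint jar in the smaller. Stand each thing upright on the floor of its pocket without ever laying or tipping it over, and leave the round jar, the cup and the tyre where they are.

Things in the scene. Friction and masses are not known exactly. Their poses are not given: they have to be found in the camera images.
- nose_cone_c (a point): pale bare-wood model-rocket nose cone standing on its flat base, 78 mm tall: straight round skirt 34 mm in diameter up to 48 mm, then a rounded point. 20 to 45 g. The point is its centre, half-way up; its z axis points up.
- bottle_c (a point): tall slim round paint bottle with a white cap, 76 mm tall: straight body 34 mm in diameter up to 50 mm, shoulder, then cap 29 mm in diameter. About 60 to 130 g. The point is its centre, half-way up; its z axis points up.
- tube_c (a point): plain brown cardboard motor tube standing on end, open at both ends, stiff: outside diameter 30 mm, inside 25 mm, 62 mm tall, 14 to 30 g. The point is its centre, half-way up; its z axis points up.
- square_jar_c (a point): small square paint jar with a round metal cap, 56 mm tall: square body 38 x 38 mm up to 40 mm, cap 26 mm in diameter above. About 70 to 140 g. The point is its centre, half-way up; its z axis points up, its x and y axes are square to the jar's sides.
- tin_c (a point): short wide round metal filler tin, 48 mm in diameter and 46 mm tall, 100 to 200 g. The point is on its axis, 23 mm above its underside; its z axis points up.
- tray3: long fixed wooden kit tray, three pockets in a row, small grip tab at one end (16 mm long). Outside 190 x 66 mm; walls 4 mm thick, top edge 12 mm above the bench; floor 4 mm thick. Origin: underside, centre of the middle pocket; x axis runs along the row towards the tab, z up. Pockets 58 x 58 mm, centred at x = +62 mm (tab end), 0 and -62 mm, y = 0.
- tray2: shorter fixed wooden kit tray, two pockets, no tab. Outside 144 x 74 mm; walls 4 mm thick, top edge 12 mm above the bench; floor 4 mm thick. Origin: underside, middle of the outline; x axis runs along the row towards the larger pocket, z up. Larger pocket 78 mm along x, 66 mm across, centre x = +29 mm; smaller 54 mm along x, 66 mm across, centre x = -41 mm; y = 0.
- round_jar_c (a point): a bystander to be left alone: ROUND paint jar like the square one, body 36 mm in diameter up to 40 mm, round metal cap, 56 mm tall. The point is its centre, half-way up; its z axis points up.
- cup_c (a point): a bystander to be left alone: small open white plastic mixing cup, 50 mm across the rim, 36 mm tall. The point is its centre, half-way up; its z axis points up.
- tyre_c (a point): a bystander to be left alone: black rubber model tyre lying flat, 44 mm in diameter, 20 mm hole, 16 mm thick. The point is its centre, half-way up; its z axis points up.

How it is judged:
By the outcome, as a careful person would: the job done as asked, in the order asked, and still so for the second after the job is handed in, with the robot touching nothing.
It also fails if it takes over 128 s, if anything falls off the work surface, if the arm or the gripper's body presses on something with over 40 N, if the wrist force passes 120 N, or if a joint passes its speed limit or range.

## Robot

A 7-joint arm with a two-finger parallel gripper is mounted at the origin on the work surface. World frame = base frame: x ahead of the robot, y to its left, z up, the work surface at z = 0. Lengths are in mm, angles in rad, forces in N, time in s.
With the tool pointing down it reaches from about 400 to 925 mm from the base axis. Payload 5.6 kg.
Tool frame: the origin (TCP) lies on the centre line of the jaws, within the pads' length; the fingertips stand 19 mm ahead of it and the grasp point (between the pads) is the TCP (env.nose_length is the distance from the TCP to the fingertips, in mm); z points along the fingers, y is the direction in which the jaws open and shut (so a half turn about z gives the same grasp; the last joint's range is limited). The gripper opens to 85 mm and grips with 20 to 120 N. Pads are 22 mm wide; open, the fingers measure 114 mm over their backs; the gripper's body (76 mm by 85 mm) begins 54 mm behind the grasp point. The pads swing forward as they close: fully open they stand 13 mm farther back than shut.
Start: joints at [1.157, 0.468, -0.012, 1.603, 0.006, 1.071, -0.056], TCP at [235.495, -605.846, 250.29] pointing down, gripper open.
Joint ranges: [-2.53, 2.53], [-0.31, 2.02], [-1.57, 1.55], [0.28, 2.44], [-1.29, 4.43], [0.15, 1.84], [-2.92, 2.92]. Speed limits (rad/s): [2.57, 2.57, 3.14, 3.14, 3.14, 3.14, 3.14].

## Interface

Orientations are given as a unit quaternion [x, y, z, w].
In Python, from plant import env gives the robot as it stands. The module is installed in compiled form; this text tells all that it offers.
- The arm moves only by the tool move_arm, never from a script. Its arguments are lists of equal length, an entry for each row: "slide": the shift along the tool's x, y, z in m, a list of three; "turn": the turn, a rotation vector about the tool's x, y, z in degrees, a list of three; "claw": the opening, from -1 (shut) to 1 (fully open). In form: {"slide": [[x, y, z], ...], "turn": [[wx, wy, wz], ...], "claw": [claw, ...]}. A call has 1 to 5 rows; each row is the pose to reach, as a shift and turn from the pose measured when the call began, along the tool's axes at that moment; what a row does not reach only later rows make up. A row lasts 1/8 s, in which the tool goes at most 62.5 mm and 10.7 degrees, less where a joint would pass 70% of its speed; a pose out of reach is approached as far as the arm can. A call with a gripper value outside its range is refused whole. The fingers move at their own pace and stop on an object; "force" is the grip in N (left out, the last holds). Time passes only in rows, so rows that repeat a pose let the fingers close. It gives the time, the measured TCP pose, the force and the opening at its end, in the units of the state.
- env.state(): the state, without advancing time (a new reading comes with each control period).
- env.camera(name): name is "scene" or "top" or "wrist"; returns (picture, depth): 400x640x3 uint8, blue, green, red; 400x640 float32, mm along the optical axis (not along the pixel's ray), 0 where there is no reading.
- env.camera_model(name): a dict with "K" (3x3 intrinsics, pixels), "R" (3x3) and "t" (3): a world point X has camera coordinates R X + t. Camera axes: x right, y down, z forward; pixel columns grow to the right and rows downward; lengths in mm; the calibration is good to about 2 mm. The wrist camera is an equidistant fisheye: a pixel r from the principal point sees the ray r / f radians off the axis. A picture is of the moment at which its call begins: read the wrist's pose just before it. camera_model takes no time and is no camera call; for the wrist camera it gives the pose at the moment of the call.
- env.job_done(): hands the job in, once; it reports no verdict.
The state is a dict: "clock": time; "q": joint angles; "qvel": joint speeds; "joint_efforts": joint torques, N m; "ee_pos": TCP position; "tcp_rot": TCP orientation; "contact_force": force on the tool from outside, world axes, zero at the start; "moment": the same for the moment, N m; "grip_width": opening from 0.0 (shut) to 1.0 (fully open).
Only numpy, scipy, OpenCV 4.12 (cv2) and the standard library are available. Lean on these libraries where they do the work, as an engineer would, in place of code of your own. Each camera call takes 0.05 s, during which the arm holds its last target. There are 200 camera calls.

## Working session

There is one attempt and no reset: what is moved stays moved. The work goes in short steps, Python scripts to look and compute and a tool call to move; the robot and the scene stay as the last step left them, time stands still between calls to the robot, and variables do not carry over. Pictures are saved under pics/ and viewed, on a budget of 14 in all, crops included, one or two more only if the job needs it, and the job is handed in when it is done.

Besides the shell and the picture viewer there is one more tool, called after ">>>" as name(argument=value, ...), one argument or row to a line, values as JSON. move_arm: Moves the arm, as the interface text tells. Its arguments: {"type":"object","properties":{"slide":{"type":"array"},"turn":{"type":"array"},"claw":{"type":"array"},"force":{"type":"number"}},"required":["slide","turn","claw"]}

```bash
mkdir -p pics
python3 - <<'E'
from plant import env
import cv2, numpy as np
s=env.state(); print(s['clock'],s['ee_pos'],s['tcp_rot'],s['grip_width'])
for n in ['top','scene']:
    im,d=env.camera(n); m=env.camera_model(n); print(n,m)
    cv2.imwrite(f'pics/{n}0.png',im); np.savez(f'{n}0.npz',im=im,d=d,**{k:np.array(m[k]) for k in 'KRt'})
E
```

```text
0.0 [ 235.2537837  -605.36308303  249.31320817] [ 9.82868428e-01  1.84306370e-01 -2.33702320e-04 -8.72534396e-04] 0.9994625430097891
top {'K': array([[425.94900666,   0.        , 313.88040456],
       [  0.        , 425.94900666, 198.81009805],
       [  0.        ,   0.        ,   1.        ]]), 'R': array([[-0.00506108, -0.99989283,  0.01373729],
       [-0.99061098,  0.00313635, -0.13667495],
       [ 0.13661721, -0.01430004, -0.99052069]]), 't': array([  6.0284981 , 535.42484827, 992.23044842])}
scene {'K': array([[363.8285545 ,   0.        , 319.71031125],
       [  0.        , 363.8285545 , 202.92775992],
       [  0.        ,   0.        ,   1.        ]]), 'R': array([[ 0.80673602,  0.59074639,  0.01398933],
       [ 0.49897896, -0.66835279, -0.55165619],
       [-0.31653909,  0.4520213 , -0.83395428]]), 't': array([-458.34380139, -234.2166712 ,  975.85513632])}
```

View pics/top0.png

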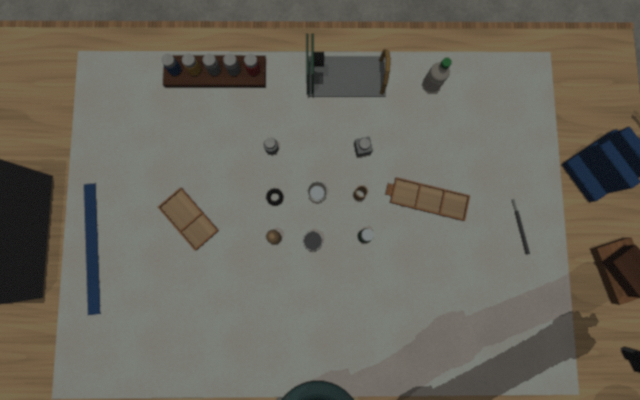

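View pics/scene0.png

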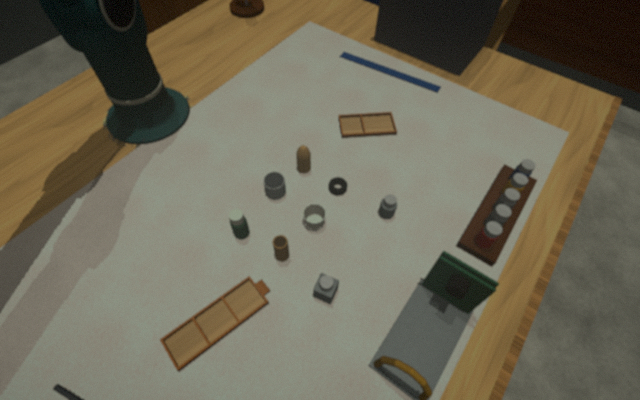

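The top view shows the nose cone at (274,236), tin (313,241), bottle (366,236), tube (360,193), square jar (364,146), tray3 around (429,199) with its tab at the left, and tray2 around (188,218). Next I measure these.

```bash
cat > h.py <<'E'
import numpy as np, cv2
from scipy.spatial.transform import Rotation as Rot
def world(K,R,t,d,fish=False):
    v,u=np.mgrid[:d.shape[0],:d.shape[1]]
    x=(u-K[0,2])/K[0,0]; y=(v-K[1,2])/K[1,1]
    if fish:
        r=np.hypot(x,y); s=np.where(r>1e-6,np.tan(np.minimum(r,1.5))/np.maximum(r,1e-9),1); x=x*s; y=y*s
    return (np.stack([x*d,y*d,d],-1)-t)@R
def comps(W,lo,hi,valid,amin=10):
    m=((W[...,2]>lo)&(W[...,2]<hi)&valid).astype(np.uint8)
    n,L,st,c=cv2.connectedComponentsWithStats(m,connectivity=4)
    return [(W[L==i],c[i]) for i in range(1,n) if st[i,4]>=amin]
def rect(P):
    (c,(w,h),a)=cv2.minAreaRect(P[:,:2].astype(np.float32))
    if w<h: w,h,a=h,w,a+90
    return np.round(c,1),round(w,1),round(h,1),round(a,1)
E
python3 - <<'E'
from h import *
z=np.load('top0.npz'); d=z['d'].astype(float); W=world(z['K'],z['R'],z['t'],d)
b=W[150:180,300:350,2]; print('bench',np.median(W[320:350,120:200,2]),np.median(b))
for lo,hi in [(7,16),(16,100)]:
  print(lo)
  for P,c in comps(W,lo,hi,(d>0)&(abs(W[...,1])<520)&(W[...,0]<700),12):
    k=P[:,2]>P[:,2].max()-5
    print(c.round(),len(P),'zmax',P[:,2].max().round(),'top',P[k].mean(0).round(),rect(P))
im=z['im']; cv2.imwrite('pics/tr.png',np.hstack([cv2.resize(im[175:265,150:230],None,fx=5,fy=5,interpolation=2)[:420],cv2.resize(im[165:249,382:474],None,fx=5*.85,fy=5,interpolation=2)])*1)
E
```

```text
bench 0.4015160005597704 1.2927443062148085
7
[410. 195.] 267 zmax 16.0 top [ 549. -237.   13.] (array([ 548.1, -249.1]), 123.3, 66.6, 75.5)
[454. 196.] 138 zmax 16.0 top [ 545. -347.   13.] (array([ 549.3, -343.2]), 108.7, 47.1, 48.1)
[187. 219.] 403 zmax 16.0 top [493. 315.  13.] (array([492.6, 315.2]), 145.0, 74.7, 41.6)
[268. 196.] 17 zmax 16.0 top [545. 117.  15.] (array([543.9, 116.8]), 13.1, 11.0, 104.1)
[447. 211.] 116 zmax 16.0 top [ 508. -328.   13.] (array([ 505.8, -328.3]), 81.9, 42.5, 42.3)
[521. 230.] 172 zmax 16.0 top [ 459. -508.   12.] (array([ 457.7, -508.7]), 110.2, 11.4, 10.9)
[317. 391.] 759 zmax 16.0 top [85. -2. 13.] (array([88.7, -1.6]), 167.8, 41.0, 89.7)
16
[363. 146.] 279 zmax 62.0 top [ 669. -118.   58.] (array([ 668.4, -117.5]), 38.6, 37.9, 102.6)
[270. 145.] 191 zmax 61.0 top [671. 113.  58.] (array([670. , 110.4]), 35.3, 32.4, 111.6)
[317. 186.] 101 zmax 40.0 top [567.  -4.  37.] (array([562.4,  -4. ]), 48.2, 36.5, 75.8)
[360. 192.] 120 zmax 67.0 top [ 550. -108.   64.] (array([ 550.5, -106.3]), 28.7, 28.5, 134.2)
[280. 195.] 36 zmax 21.0 top [548.  88.  18.] (array([547.1,  87.7]), 31.4, 11.3, 14.2)
[269. 192.] 13 zmax 18.0 top [554. 115.  17.] (array([554.2, 115.3]), 14.4, 7.9, 154.7)
[274. 202.] 26 zmax 22.0 top [530. 102.  18.] (array([529.8, 104. ]), 23.8, 12.8, 99.3)
[365. 235.] 187 zmax 81.0 top [ 448. -118.   78.] (array([ 447. , -115.9]), 33.2, 28.9, 36.9)
[273. 236.] 172 zmax 85.0 top [446. 105.  82.] (array([445.3, 101.4]), 31.3, 30.8, 135.2)
[312. 240.] 319 zmax 53.0 top [437.   9.  49.] (array([434.9,   8.9]), 47.3, 44.8, 89.3)
[318. 397.] 118 zmax 27.0 top [74.  1. 24.] (array([79.7, -3.7]), 69.3, 17.9, 89.4)
```

View pics/tr.png

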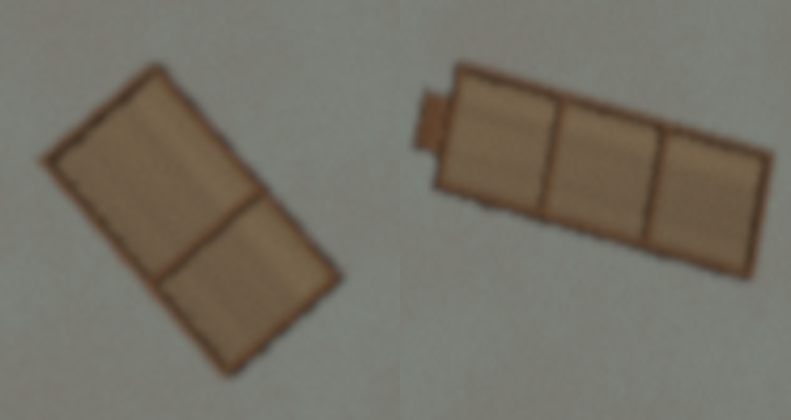

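The crop shows tray2's larger pocket at the upper left (+x,+y), and tray3's tab at its left (+y) end. I'll fit the tray3 outline and the tyre-free positions, and compute the wrist motion for the first approach.

```bash
cat >> h.py <<'E'
TOOL0=None
def go(s,target,yaw=None):
    """shift (m, tool axes) and turn (deg rotvec) to reach target with tool down, tool-y axis (jaw) at world angle yaw (mod 180, deg)"""
    R0=Rot.from_quat(s['tcp_rot']); sl=R0.inv().apply(np.array(target)-s['ee_pos'])/1000
    y0=R0.as_matrix()[:,1]; cur=np.degrees(np.arctan2(y0[1],y0[0]))
    if yaw is None: dy=0
    else: dy=(yaw-cur+90)%180-90
    a=np.radians(cur+dy); y=np.array([np.cos(a),np.sin(a),0]); z=np.array([0,0,-1.]); x=np.cross(y,z)
    rv=(R0.inv()*Rot.from_matrix(np.stack([x,y,z],1))).as_rotvec(degrees=True)
    print('cur yaw',cur.round(2),'slide',sl.round(4),'dist',(np.linalg.norm(sl)*1e3).round(),'turn',rv.round(1),'q7',s['q'][6].round(2))
E
python3 - <<'E'
from h import *
from plant import env
z=np.load('top0.npz'); d=z['d'].astype(float); W=world(z['K'],z['R'],z['t'],d)
m=(d>0)&(W[...,2]>6)&(W[...,2]<18)&(W[...,1]<-160)&(W[...,1]>-420)&(W[...,0]>450)&(W[...,0]<650)
c,w,h,a=rect(W[m]); print(c,w,h,a)
u=np.array([np.cos(np.radians(a)),np.sin(np.radians(a))]); print('centre from overall',c-8*u if u[1]>0 else c+8*u)
K,R,t=z['K'],z['R'],z['t']
px=np.array([[395.6,178],[469.8,195.4],[464.4,220.6],[390.2,202.4]])
ray=np.c_[(px-K[[0,1],2])/K[0,0],np.ones(4)]@R; C=-R.T@t
P=C+ray*((12-C[2])/ray[:,2])[:,None]; print(P.round(1),P.mean(0)); print(rect(P))
s=env.state()
go(s,[446,60,250],90)
print(env.camera_model('wrist'))
E
```

```text
[ 548.6 -293.3] 249.6 194.5 91.9
centre from overall [ 548.86524143 -301.29560173]
[[ 590.7 -200.9   12. ]
 [ 546.2 -384.8   12. ]
 [ 483.4 -367.9   12. ]
 [ 529.3 -185.6   12. ]] [ 537.38104829 -284.80944062   12.        ]
(array([ 537.6, -285.2]), 189.2, 65.0, 76.0)
cur yaw -68.76 slide [ 4.375e-01 -5.438e-01  3.000e-04] dist 698.0 turn [-0.1  0.  21.2] q7 -0.06
{'K': array([[309.70691629,   0.        , 314.38731604],
       [  0.        , 309.70691629, 194.28961428],
       [  0.        ,   0.        ,   1.        ]]), 'R': array([[ 0.36158321, -0.93233871, -0.00145468],
       [-0.88521286, -0.34379562,  0.31337319],
       [-0.29267006, -0.11202278, -0.94962894]]), 't': array([-649.9530299 ,  -39.70521899,  380.88793587])}
```

>>> move_arm(
  slide=[
    [0.428,-0.537,0.03],
    [0.428,-0.537,0.03],
    [0.428,-0.537,0.03],
    [0.428,-0.537,0.03],
    [0.428,-0.537,0.03],
  ],
  turn=[
    [0,0,-55],
    [0,0,-55],
    [0,0,-55],
    [0,0,-55],
    [0,0,-55],
  ],
  claw=[1,1,1,1,1],
)

```text
clock: 0.72
ee_pos: [328.5, -305.7, 236.5]
tcp_rot: [0.792, 0.611, 0.0, -0.001]
contact_force: [1.8, -0.4, 1.3]
grip_width: 0.998
```

Run:
```python
from h import *
from plant import env
s=env.state(); print(s['clock'],s['ee_pos'],s['q'],s['contact_force'])
go(s,[440,50,220],-14)
```

```text
0.725 [ 328.48112358 -305.65727138  236.47452932] [ 0.97452659  0.16735224 -0.32717411  2.07000474  0.06676424  0.91539192
  0.35433601] [ 1.77507881 -0.36445695  1.29358274]
cur yaw -14.69 slide [0.3723 0.0177 0.0169] dist 373.0 turn [-0.1 -0.1 -0.7] q7 0.35
```

>>> move_arm(
  slide=[
    [0.372,0.018,0.017],
    [0.372,0.018,0.017],
    [0.372,0.018,0.017],
    [0.372,0.018,0.017],
    [0.372,0.018,0.017],
  ],
  turn=[
    [0,0,-1],
    [0,0,-1],
    [0,0,-1],
    [0,0,-1],
    [0,0,-1],
  ],
  claw=[1,1,1,1,1],
)

```text
clock: 1.35
ee_pos: [421.8, -8.1, 222.7]
tcp_rot: [0.787, 0.618, 0.0, -0.0]
contact_force: [1.9, -1.1, 0.1]
grip_width: 1.002
```

```bash
cat >> h.py <<'E'
def look(env,name):
    m=env.camera_model('wrist'); s=env.state(); im,d=env.camera('wrist')
    cv2.imwrite(f'pics/{name}.png',im); K,R,t=[np.array(m[k]) for k in 'KRt']
    np.savez(name,im=im,d=d,K=K,R=R,t=t); return s,im,d,world(K,R,t,d.astype(float),True)
E
python3 - <<'E'
from h import *
from plant import env
s,im,d,W=look(env,'w1'); print(s['clock'],s['ee_pos'],s['qvel'].round(2))
for P,c in comps(W,18,110,(d>0),80):
    k=P[:,2]>P[:,2].max()-6
    print(c.round(),len(P),'zmax',P[:,2].max().round(),'top',P[k].mean(0).round(1),rect(P))
E
```

```text
1.35 [421.81836296  -8.13967674 222.69710206] [-0.86  0.31 -0.4  -0.22  0.28 -0.   -1.41]
[594.   8.] 607 zmax 70.0 top [870.8 147.1  66.5] (array([870.5, 141.6]), 82.7, 26.0, 0.1)
[503.  26.] 958 zmax 58.0 top [668.6 111.8  55.8] (array([667.3, 111.5]), 35.2, 31.7, 109.9)
[309.  62.] 964 zmax 79.0 top [444.4 102.6  76. ] (array([444.3, 102.3]), 31.5, 31.0, 172.6)
[613.  97.] 953 zmax 110.0 top [815.1  16.6 107.1] (array([859.4,  15.6]), 102.4, 19.1, 0.6)
[636. 118.] 92 zmax 103.0 top [843.9  -9.2  99.7] (array([847.1,  -8.6]), 19.9, 10.8, 92.2)
[436. 141.] 739 zmax 39.0 top [556.7  -3.1  35.5] (array([554.7,  -1.7]), 49.2, 48.0, 22.5)
[321. 155.] 1838 zmax 49.0 top [434.6  10.3  46.3] (array([434.4,   9.7]), 48.1, 46.4, 85.0)
[ 52. 234.] 4746 zmax 110.0 top [ 52.9   9.  106.9] (array([32.1,  4.7]), 151.6, 92.9, 98.7)
[519. 212.] 1053 zmax 58.0 top [ 666.3 -115.7   55.8] (array([ 666.9, -116.4]), 40.8, 39.0, 101.5)
[615. 221.] 711 zmax 106.0 top [ 857.1 -168.7  102.8] (array([ 857.8, -170. ]), 95.3, 12.7, 0.1)
[442. 231.] 927 zmax 64.0 top [ 549.  -105.2   61.1] (array([ 548.8, -105.7]), 30.3, 29.2, 88.3)
[358. 263.] 1254 zmax 78.0 top [ 446.7 -115.8   76.1] (array([ 446.8, -114.3]), 31.3, 31.2, 42.9)
[593. 288.] 1129 zmax 110.0 top [ 835.1 -294.9  107. ] (array([ 831.5, -292.6]), 49.5, 29.3, 47.6)
[ 14. 382.] 1117 zmax 106.0 top [-783.3 -462.9  102.8] (array([-652.2, -434.8]), 272.7, 158.1, 43.3)
```

View pics/w1.png

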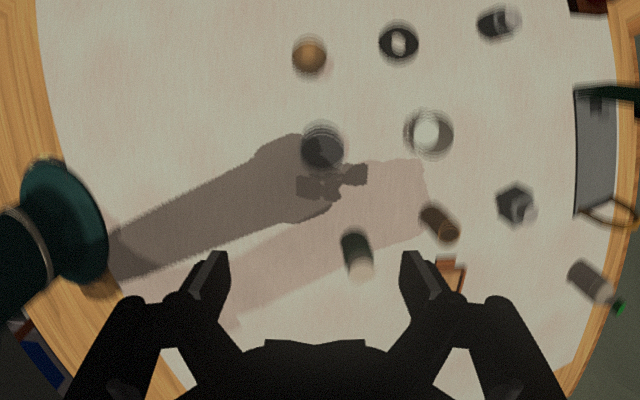

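The wrist view (arm still settling, so slightly blurred) shows the cone at (309,57), tin (321,150), bottle (357,255), tube (440,222) and jar (516,205). World positions agree with the top camera to within 1–3 mm.

Run:
```python
from h import *
from plant import env
s=env.state(); print(s['ee_pos'])
go(s,[444.5,102.5,120],-14);go(s,[444.5,102.5,30],-14)
```

```text
[4.23678688e+02 3.23872544e-01 2.23137025e+02]
cur yaw -13.15 slide [ 0.1036 -0.0031  0.1038] dist 147.0 turn [ 0.1 -0.4  0.8] q7 -0.42
cur yaw -13.15 slide [ 0.103  -0.0032  0.1938] dist 219.0 turn [ 0.1 -0.4  0.8] q7 -0.42
```

>>> move_arm(
  slide=[
    [0.06,-0.002,0.05],
    [0.104,-0.003,0.1],
    [0.104,-0.003,0.1],
    [0.104,-0.003,0.1],
    [0.104,-0.003,0.1],
  ],
  turn=[
    [0,0,1],
    [0,0,1],
    [0,0,1],
    [0,0,1],
    [0,0,1],
  ],
  claw=[1,1,1,1,1],
)

```text
clock: 2.02
ee_pos: [444.8, 102.0, 124.1]
tcp_rot: [0.789, 0.614, 0.003, -0.001]
contact_force: [0.4, 0.0, 0.4]
grip_width: 1.001
```

Run:
```python
from h import *
from plant import env
s=env.state(); print(s['clock'],s['ee_pos'],s['qvel'].round(2))
go(s,[444.5,102.5,30],-14)
```

```text
2.025 [444.82004051 102.02472416 124.14774523] [ 0.02 -0.02  0.   -0.    0.   -0.   -0.01]
cur yaw -14.19 slide [-0.0002 -0.0006  0.0941] dist 94.0 turn [ 0.1 -0.3 -0.2] q7 -0.86
```

>>> move_arm(
  slide=[
    [0,0,0.04],
    [0,0,0.08],
    [0,0,0.094],
    [0,0,0.094],
    [0,0,0.094],
  ],
  turn=[
    [0,0,0],
    [0,0,0],
    [0,0,0],
    [0,0,0],
    [0,0,0],
  ],
  claw=[1,1,1,1,1],
)

```text
clock: 2.65
ee_pos: [446.2, 102.6, 31.5]
tcp_rot: [0.789, 0.614, 0.004, -0.001]
contact_force: [-0.4, -0.3, 1.0]
grip_width: 0.999
```

>>> move_arm(
  slide=[
    [0,0,0],
    [0,0,0],
    [0,0,0],
    [0,0,0],
    [0,0,0],
  ],
  turn=[
    [0,0,0],
    [0,0,0],
    [0,0,0],
    [0,0,0],
    [0,0,0],
  ],
  claw=[-1,-1,-1,-1,-1],
  force=25,
)

```text
clock: 3.28
ee_pos: [446.4, 102.6, 32.0]
tcp_rot: [0.789, 0.614, 0.004, -0.0]
contact_force: [-1.0, 0.3, 7.0]
grip_width: 0.391
```

Run:
```python
from h import *
from plant import env
s=env.state(); print(s['clock'],s['ee_pos'],s['contact_force'],s['grip_width']*85)
a=np.radians(76); c=np.array([537.5,-285]); u=np.array([np.cos(a),np.sin(a)])
for k in (62,0,-62): print(c+k*u)
go(s,[444.5,102.5,180],-14)
go(s,[*(c+62*u),180],-14)
```

```text
3.275 [446.39665606 102.60213396  32.02005086] [-1.03500508  0.26363242  6.97186786] 33.21592163082281
[ 552.49915753 -224.84166497]
[ 537.5 -285. ]
[ 522.50084247 -345.15833503]
cur yaw -14.21 slide [ 0.0004 -0.0012 -0.148 ] dist 148.0 turn [ 0.2 -0.4 -0.2] q7 -1.01
cur yaw -14.21 slide [-0.2904  0.1839 -0.1491] dist 375.0 turn [ 0.2 -0.4 -0.2] q7 -1.01
```

>>> move_arm(
  slide=[
    [0,0,-0.05],
    [0,0,-0.1],
    [-0.04,0.025,-0.14],
    [-0.09,0.057,-0.149],
    [-0.14,0.089,-0.149],
  ],
  turn=[
    [0,0,0],
    [0,0,0],
    [0,0,0],
    [0,0,0],
    [0,0,0],
  ],
  claw=[-1,-1,-1,-1,-1],
)

```text
clock: 3.9
ee_pos: [498.5, -57.5, 182.0]
tcp_rot: [0.789, 0.614, 0.005, 0.001]
contact_force: [0.5, 0.2, -0.5]
grip_width: 0.388
```

Run:
```python
from h import *
from plant import env
s=env.state(); print(s['clock'],s['ee_pos'],s['contact_force'],s['grip_width']*85)
go(s,[552.5,-224.8,170],-14)
```

```text
3.9 [498.48487468 -57.5450662  182.00663301] [ 0.51448448  0.1588516  -0.46806267] 32.97436359925191
cur yaw -14.18 slide [-0.149   0.0932  0.0117] dist 176.0 turn [ 0.4 -0.4 -0.2] q7 -0.44
```

>>> move_arm(
  slide=[
    [-0.053,0.033,0.005],
    [-0.105,0.066,0.01],
    [-0.149,0.093,0.012],
    [-0.149,0.093,0.012],
    [-0.149,0.093,0.012],
  ],
  turn=[
    [0,0,0],
    [0,0,0],
    [0.4,-0.4,0],
    [0.4,-0.4,0],
    [0.4,-0.4,0],
  ],
  claw=[-1,-1,-1,-1,-1],
)

```text
clock: 4.53
ee_pos: [551.9, -223.9, 169.3]
tcp_rot: [0.789, 0.615, 0.0, -0.0]
contact_force: [-0.4, -0.0, 0.5]
grip_width: 0.389
```

Run:
```python
from h import *
from plant import env
s,im,d,W=look(env,'w2'); print(s['clock'],s['ee_pos'],s['qvel'].round(2))
go(s,[552.5,-224.8,40],-14)
m=(d>0)&(W[...,2]>8)&(W[...,2]<15)&(W[...,1]<-170)&(W[...,1]>-420)&(W[...,0]>450)&(W[...,0]<640)
print(m.sum())
# top-down orthographic map 1 px=1mm of heights
P=W[m]; a=np.radians(76)
u=np.array([np.cos(a),np.sin(a)]); v=np.array([-u[1],u[0]])
q=(P[:,:2]-[537.5,-285]); X=q@u; Y=q@v
print(np.histogram(X,np.arange(-104,120,4))); print(np.histogram(Y,np.arange(-44,45,4)))
```

```text
4.525 [ 551.88228247 -223.86024251  169.31483395] [-0.02 -0.01 -0.02  0.01  0.   -0.    0.  ]
cur yaw -14.16 slide [-0.0008  0.0009  0.1293] dist 129.0 turn [-0.  -0.  -0.2] q7 -0.18
1451
(array([  0,   0,   0,   0,   0,   0,   0,   0,   0,   0,   0,   0,   0,
         0,   0,   0,   0,   0,   0,   0,   0,   0,   0,   0,   1,   8,
        17,  26,  30,  33,  33,  38,  38,  46, 314,  34,  31,  25,  30,
        38,  40,  39,  41,  39,  32,  31,  34,  41,  40, 257, 115,   0,
         0,   0,   0]), array([-104, -100,  -96,  -92,  -88,  -84,  -80,  -76,  -72,  -68,  -64,
        -60,  -56,  -52,  -48,  -44,  -40,  -36,  -32,  -28,  -24,  -20,
        -16,  -12,   -8,   -4,    0,    4,    8,   12,   16,   20,   24,
         28,   32,   36,   40,   44,   48,   52,   56,   60,   64,   68,
         72,   76,   80,   84,   88,   92,   96,  100,  104,  108,  112,
        116]))
(array([  0,   0, 162, 282,  41,  45,  43,  40,  45,  40,  40,  46,  40,
        40,  48,  42,  43,  42, 361,  51,   0,   0]), array([-44, -40, -36, -32, -28, -24, -20, -16, -12,  -8,  -4,   0,   4,
         8,  12,  16,  20,  24,  28,  32,  36,  40,  44]))
```

View pics/w2.png

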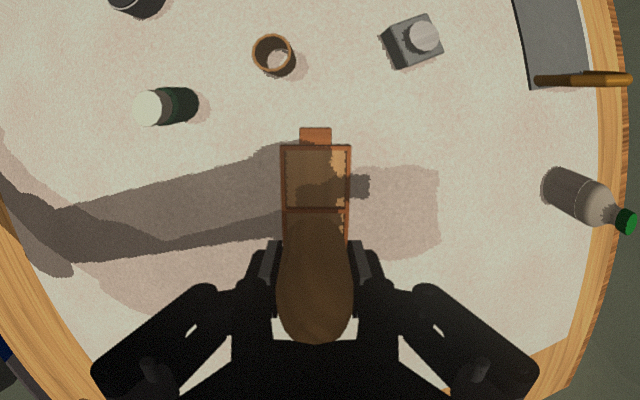

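The wrist view shows the cone held, with the tab pocket at (316,175) and the tab at (315,135). I'll refine the tray offset from the depth walls.

Run:
```python
from h import *
z=np.load('w2.npz'); d=z['d'].astype(float); W=world(z['K'],z['R'],z['t'],d,True)
m=(d>0)&(W[...,2]>9)&(W[...,2]<15)&(W[...,1]<-170)&(W[...,1]>-420)&(W[...,0]>450)&(W[...,0]<640)
P=W[m]; a=np.radians(76); u=np.array([np.cos(a),np.sin(a)]); v=np.array([-u[1],u[0]])
q=P[:,:2]-[537.5,-285]; X=q@u; Y=q@v
k=abs(Y)<24
for lo,hi in((28,40),(88,106)): 
    j=k&(X>lo)&(X<hi); print('cross',np.percentile(X[j],[2,50,98]).round(1),np.polyfit(Y[j],X[j],1).round(3))
for lo,hi in((-40,-22),(22,40)):
    j=(X>36)&(X<88)&(Y>lo)&(Y<hi); print('side',np.percentile(Y[j],[2,50,98]).round(1),np.polyfit(X[j],Y[j],1).round(3))
print(np.median(P[:,2]))
```

```text
cross [31.9 34.2 35.9] [6.0000e-03 3.3976e+01]
cross [93.1 95.1 97.1] [5.0000e-03 9.5075e+01]
side [-34.2 -31.6 -29.8] [-1.100e-02 -3.098e+01]
side [28.5 30.4 32.8] [-2.0000e-03  3.0523e+01]
12.09141717903574
```

>>> move_arm(
  slide=[
    [0.002,0.001,0.05],
    [0.002,0.001,0.1],
    [0.002,0.001,0.128],
    [0.002,0.001,0.131],
    [0.002,0.001,0.131],
  ],
  turn=[
    [0,0,0],
    [0,0,0],
    [0,0,0],
    [0,0,0],
    [0,0,0],
  ],
  claw=[-1,-1,-1,-1,-1],
)

```text
clock: 5.2
ee_pos: [554.1, -220.5, 39.6]
tcp_rot: [0.788, 0.616, 0.001, 0.0]
contact_force: [0.4, -0.5, 0.4]
grip_width: 0.388
```

Run:
```python
from h import *
from plant import env
s=env.state(); print(s['clock'],s['ee_pos'],s['contact_force'],s['grip_width']*85)
go(s,[553.6,-222.5,36],-14)
```

```text
5.2 [ 554.11177893 -220.4715695    39.64713883] [ 0.35342558 -0.46602793  0.44604842] 32.95686145050696
cur yaw -13.99 slide [-0.0021 -0.      0.0036] dist 4.0 turn [ 0. -0.  0.] q7 -0.28
```

>>> move_arm(
  slide=[
    [-0.002,0,0.003],
    [-0.002,0,0.0045],
    [-0.002,0,0.0045],
  ],
  turn=[
    [0,0,0],
    [0,0,0],
    [0,0,0],
  ],
  claw=[-1,-1,-1],
)

```text
clock: 5.58
ee_pos: [554.2, -222.9, 36.1]
tcp_rot: [0.788, 0.616, 0.001, 0.001]
contact_force: [-0.3, -1.8, 4.0]
grip_width: 0.39
```

>>> move_arm(
  slide=[
    [0,0,0],
    [0,0,0],
    [0,0,0],
    [0,0,0],
    [0,0,-0.02],
  ],
  turn=[
    [0,0,0],
    [0,0,0],
    [0,0,0],
    [0,0,0],
    [0,0,0],
  ],
  claw=[0.3,0.3,0.5,0.5,0.5],
)

```text
clock: 6.2
ee_pos: [552.9, -222.4, 55.4]
tcp_rot: [0.788, 0.616, -0.0, -0.001]
contact_force: [0.0, 0.2, 0.8]
grip_width: 0.75
```

Run:
```python
from h import *
from plant import env
s=env.state(); print(s['clock'],s['ee_pos'],s['contact_force'],s['grip_width']*85)
go(s,[553,-222.5,160],-14)
go(s,[446.8,-115,150],-14)
```

```text
6.2 [ 552.94500073 -222.428136     55.41575275] [0.01723642 0.19053871 0.80560869] 63.7249975072743
cur yaw -14.0 slide [ 0.     -0.     -0.1046] dist 105.0 turn [-0.1 -0.   0. ] q7 -0.26
cur yaw -14.0 slide [ 0.0786 -0.1291 -0.0944] dist 178.0 turn [-0.1 -0.   0. ] q7 -0.26
```

>>> move_arm(
  slide=[
    [0,0,-0.05],
    [0,0,-0.085],
    [0.025,-0.045,-0.095],
    [0.052,-0.09,-0.095],
    [0.0786,-0.129,-0.095],
  ],
  turn=[
    [0,0,0],
    [0,0,0],
    [0,0,0],
    [0,0,0],
    [0,0,0],
  ],
  claw=[1,1,1,1,1],
)

```text
clock: 6.82
ee_pos: [445.9, -114.0, 152.0]
tcp_rot: [0.788, 0.616, 0.0, 0.0]
contact_force: [0.2, 0.1, 0.1]
grip_width: 1.003
```

Run:
```python
from h import *
from plant import env
s=env.state(); print(s['clock'],s['ee_pos'],s['qvel'].round(2),s['grip_width']*85)
go(s,[446.8,-115,120],-14)
go(s,[446.8,-115,30],-14)
```

```text
6.825 [ 445.86853891 -113.99499848  152.0144084 ] [-0.17 -0.46 -0.2   0.7  -0.15 -0.29 -0.38] 85.22394139833388
cur yaw -14.0 slide [-0.0007  0.0011  0.032 ] dist 32.0 turn [0. 0. 0.] q7 -0.33
cur yaw -14.0 slide [-0.0007  0.001   0.122 ] dist 122.0 turn [0. 0. 0.] q7 -0.33
```

>>> move_arm(
  slide=[
    [-0.001,0.001,0.02],
    [-0.001,0.001,0.06],
    [-0.001,0.001,0.1],
    [-0.001,0.001,0.122],
    [-0.001,0.001,0.122],
  ],
  turn=[
    [0,0,0],
    [0,0,0],
    [0,0,0],
    [0,0,0],
    [0,0,0],
  ],
  claw=[1,1,1,1,1],
)

```text
clock: 7.45
ee_pos: [446.2, -114.9, 29.8]
tcp_rot: [0.788, 0.616, -0.0, -0.0]
contact_force: [0.5, 0.1, 0.0]
grip_width: 0.998
```

>>> move_arm(
  slide=[
    [0,0,0],
    [0,0,0],
    [0,0,0],
    [0,0,0],
    [0,0,0],
  ],
  turn=[
    [0,0,0],
    [0,0,0],
    [0,0,0],
    [0,0,0],
    [0,0,0],
  ],
  claw=[-1,-1,-1,-1,-1],
  force=35,
)

```text
clock: 8.07
ee_pos: [446.8, -115.2, 30.8]
tcp_rot: [0.788, 0.616, -0.0, 0.0]
contact_force: [-1.1, 0.0, 7.2]
grip_width: 0.387
```

Run:
```python
from h import *
from plant import env
s=env.state(); print(s['clock'],s['ee_pos'],s['contact_force'],s['grip_width']*85)
go(s,[446.8,-115,150],-14)
go(s,[538.6,-282.7,150],-14)
```

```text
8.075 [ 446.82171468 -115.24452955   30.83820922] [-1.05999016e+00  1.25380143e-03  7.21967189e+00] 32.91648866968795
cur yaw -13.97 slide [ 1.000e-04 -0.000e+00 -1.192e-01] dist 119.0 turn [0.  0.1 0. ] q7 -0.51
cur yaw -13.97 slide [-0.1405  0.1296 -0.119 ] dist 225.0 turn [0.  0.1 0. ] q7 -0.51
```

>>> move_arm(
  slide=[
    [0,0,-0.055],
    [0,0,-0.105],
    [-0.035,0.032,-0.12],
    [-0.075,0.069,-0.12],
    [-0.115,0.106,-0.12],
  ],
  turn=[
    [0,0,0],
    [0,0,0],
    [0,0,0],
    [0,0,0],
    [0,0,0],
  ],
  claw=[-1,-1,-1,-1,-1],
)

```text
clock: 8.7
ee_pos: [522.6, -254.1, 152.1]
tcp_rot: [0.788, 0.616, -0.0, 0.001]
contact_force: [1.4, 0.5, -0.0]
grip_width: 0.383
```

Run:
```python
from h import *
from plant import env
s=env.state(); print(s['clock'],s['ee_pos'],s['contact_force'],s['grip_width']*85)
go(s,[538.6,-282.7,40],-14)
```

```text
8.7 [ 522.56534478 -254.05811167  152.0655026 ] [ 1.41329612  0.45337719 -0.0170891 ] 32.567002221384136
cur yaw -13.97 slide [-0.0237  0.0223  0.1121] dist 117.0 turn [0.1 0.1 0. ] q7 -0.14
```

>>> move_arm(
  slide=[
    [-0.024,0.022,0.0],
    [-0.024,0.022,0.04],
    [-0.024,0.022,0.085],
    [-0.024,0.022,0.11],
    [-0.024,0.022,0.112],
  ],
  turn=[
    [0,0,0],
    [0,0,0],
    [0,0,0],
    [0,0,0],
    [0,0,0],
  ],
  claw=[-1,-1,-1,-1,-1],
)

```text
clock: 9.32
ee_pos: [536.8, -282.3, 38.4]
tcp_rot: [0.788, 0.616, -0.001, -0.001]
contact_force: [-0.3, 0.3, 0.2]
grip_width: 0.382
```

Run:
```python
from h import *
from plant import env
s=env.state(); print(s['clock'],s['ee_pos'],s['contact_force'],s['grip_width']*85)
go(s,[538.6,-282.7,34.8],-14)
```

```text
9.325 [ 536.76307536 -282.2997358    38.38929292] [-0.29417938  0.25377559  0.20654064] 32.5092873378827
cur yaw -13.98 slide [0.0001 0.0019 0.0036] dist 4.0 turn [-0.1  0.   0. ] q7 -0.17
```

>>> move_arm(
  slide=[
    [0,0.002,0.002],
    [0,0.002,0.0045],
    [0,0.002,0.0045],
  ],
  turn=[
    [0,0,0],
    [0,0,0],
    [0,0,0],
  ],
  claw=[-1,-1,-1],
)

```text
clock: 9.7
ee_pos: [539.5, -283.2, 34.9]
tcp_rot: [0.788, 0.616, -0.0, 0.0]
contact_force: [0.8, -0.9, 1.5]
grip_width: 0.39
```

>>> move_arm(
  slide=[
    [0,0,0],
    [0,0,0],
    [0,0,0],
    [0,0,-0.01],
    [0,0,-0.06],
  ],
  turn=[
    [0,0,0],
    [0,0,0],
    [0,0,0],
    [0,0,0],
    [0,0,0],
  ],
  claw=[0.3,0.3,0.5,0.5,0.5],
)

```text
clock: 10.32
ee_pos: [537.5, -282.3, 93.3]
tcp_rot: [0.788, 0.616, -0.002, -0.003]
contact_force: [0.2, -0.5, -0.1]
grip_width: 0.749
```

Run:
```python
from h import *
from plant import env
s=env.state(); print(s['clock'],s['ee_pos'],s['contact_force'],s['grip_width']*85)
go(s,[549,-105.5,150],-14)
```

```text
10.325 [ 537.45447684 -282.25452293   93.2778416 ] [ 0.22052672 -0.4891322  -0.09530127] 63.627861492053405
cur yaw -13.97 slide [ 0.1743 -0.0318 -0.0565] dist 186.0 turn [-0.3 -0.   0. ] q7 -0.14
```

>>> move_arm(
  slide=[
    [0,0,-0.055],
    [0.055,-0.01,-0.057],
    [0.11,-0.02,-0.057],
    [0.165,-0.03,-0.057],
    [0.174,-0.032,-0.057],
  ],
  turn=[
    [0,0,0],
    [0,0,0],
    [0,0,0],
    [0,0,0],
    [0,0,0],
  ],
  claw=[1,1,1,1,1],
)

```text
clock: 10.95
ee_pos: [549.1, -100.6, 151.7]
tcp_rot: [0.786, 0.619, -0.001, -0.003]
contact_force: [-0.3, 0.3, 0.2]
grip_width: 0.999
```

Run:
```python
from h import *
from plant import env
s=env.state(); print(s['clock'],s['ee_pos'],s['qvel'].round(2),s['grip_width']*85)
go(s,[549,-105.5,30],-14)
```

```text
10.95 [ 549.11640335 -100.57812513  151.72198427] [-0.07 -0.01  0.05  0.01  0.03 -0.   -0.11] 84.89994818374329
cur yaw -13.54 slide [-0.0051  0.0017  0.1217] dist 122.0 turn [-0.3 -0.1  0.5] q7 -0.41
```

>>> move_arm(
  slide=[
    [-0.005,0.002,0.02],
    [-0.005,0.002,0.06],
    [-0.005,0.002,0.1],
    [-0.005,0.002,0.122],
    [-0.005,0.002,0.122],
  ],
  turn=[
    [0,0,0.5],
    [0,0,0.5],
    [0,0,0.5],
    [0,0,0.5],
    [0,0,0.5],
  ],
  claw=[1,1,1,1,1],
)

```text
clock: 11.58
ee_pos: [547.2, -107.3, 26.8]
tcp_rot: [0.789, 0.614, -0.003, -0.004]
contact_force: [0.2, -0.4, 0.6]
grip_width: 0.998
```

>>> move_arm(
  slide=[
    [0,0,0],
    [0,0,0],
    [0,0,0],
    [0,0,0],
    [0,0,0],
  ],
  turn=[
    [0,0,0],
    [0,0,0],
    [0,0,0],
    [0,0,0],
    [0,0,0],
  ],
  claw=[-1,-1,-1,-1,-1],
  force=22,
)

```text
clock: 12.2
ee_pos: [547.8, -107.7, 27.7]
tcp_rot: [0.789, 0.614, -0.002, -0.004]
contact_force: [-1.0, -1.7, 6.5]
grip_width: 0.331
```

Run:
```python
from h import *
from plant import env
s=env.state(); print(s['clock'],s['ee_pos'],s['contact_force'],s['grip_width']*85)
go(s,[523.6,-342.9,160],-14)
```

```text
12.2 [ 547.77863809 -107.68582138   27.67198164] [-0.97937948 -1.66640293  6.4778173 ] 28.152349900171203
cur yaw -14.2 slide [-0.2339  0.0331 -0.1328] dist 271.0 turn [-0.5 -0.  -0.2] q7 -0.51
```

>>> move_arm(
  slide=[
    [0,0,-0.055],
    [0,0,-0.11],
    [-0.045,0.006,-0.133],
    [-0.1,0.014,-0.133],
    [-0.155,0.022,-0.133],
  ],
  turn=[
    [0,0,0],
    [0,0,0],
    [0,0,0],
    [0,0,0],
    [0,0,0],
  ],
  claw=[-1,-1,-1,-1,-1],
)

```text
clock: 12.82
ee_pos: [532.1, -265.1, 161.0]
tcp_rot: [0.789, 0.615, -0.002, -0.003]
contact_force: [0.7, 0.1, -0.1]
grip_width: 0.338
```

Run:
```python
from h import *
from plant import env
s=env.state(); print(s['clock'],s['ee_pos'],s['contact_force'],s['grip_width']*85)
go(s,[523.6,-342.9,155],-14)
go(s,[523.6,-342.9,38],-14)
```

```text
12.825 [ 532.09119776 -265.13363128  161.04653631] [ 0.65976756  0.10091115 -0.14822942] 28.72913262592874
cur yaw -14.15 slide [-0.0775  0.0108  0.0059] dist 78.0 turn [-0.4 -0.  -0.1] q7 -0.12
cur yaw -14.15 slide [-0.0775  0.0117  0.1229] dist 146.0 turn [-0.4 -0.  -0.1] q7 -0.12
```

>>> move_arm(
  slide=[
    [-0.05,0.007,0],
    [-0.0775,0.011,0.005],
    [-0.0775,0.011,0.045],
    [-0.0775,0.011,0.09],
    [-0.0775,0.012,0.12],
  ],
  turn=[
    [-0.4,0,0],
    [-0.4,0,0],
    [-0.4,0,0],
    [-0.4,0,0],
    [-0.4,0,0],
  ],
  claw=[-1,-1,-1,-1,-1],
)

```text
clock: 13.45
ee_pos: [522.7, -342.4, 38.6]
tcp_rot: [0.789, 0.615, -0.001, -0.002]
contact_force: [0.2, -0.2, -0.1]
grip_width: 0.337
```

Run:
```python
from h import *
from plant import env
s=env.state(); print(s['clock'],s['ee_pos'],s['contact_force'],s['grip_width']*85)
go(s,[523.6,-342.9,31.7],-14)
```

```text
13.45 [ 522.70195368 -342.43426512   38.61987404] [ 0.23539827 -0.20794235 -0.08550071] 28.660453671291876
cur yaw -14.15 slide [-0.0002  0.001   0.0069] dist 7.0 turn [-0.2 -0.1 -0.2] q7 -0.07
```

>>> move_arm(
  slide=[
    [0,0.001,0.004],
    [0,0.001,0.008],
    [0,0.001,0.008],
  ],
  turn=[
    [0,0,0],
    [0,0,0],
    [0,0,0],
  ],
  claw=[-1,-1,-1],
)

```text
clock: 13.82
ee_pos: [524.7, -342.9, 32.2]
tcp_rot: [0.789, 0.615, -0.0, -0.0]
contact_force: [-0.1, 0.3, 0.1]
grip_width: 0.332
```

>>> move_arm(
  slide=[
    [0,0,0],
    [0,0,0],
    [0,0,0],
    [0,0,-0.01],
    [0,0,-0.06],
  ],
  turn=[
    [0,0,0],
    [0,0,0],
    [0,0,0],
    [0,0,0],
    [0,0,0],
  ],
  claw=[0.3,0.3,0.5,0.5,0.5],
)

```text
clock: 14.45
ee_pos: [522.7, -341.9, 90.4]
tcp_rot: [0.789, 0.615, -0.001, -0.004]
contact_force: [0.8, -0.8, 0.7]
grip_width: 0.75
```

Run:
```python
from h import *
from plant import env
s=env.state(); print(s['clock'],s['ee_pos'],s['contact_force'],s['grip_width']*85)
go(s,[480,-170,200],-14)
go(s,[434.5,10,150],-14)
```

```text
14.45 [ 522.71241046 -341.89300195   90.4013903 ] [ 0.79282641 -0.75745086  0.68287501] 63.79125824641721
cur yaw -14.13 slide [ 0.1566 -0.0841 -0.1086] dist 208.0 turn [-0.4 -0.2 -0.1] q7 -0.04
cur yaw -14.13 slide [ 0.3199 -0.1718 -0.0576] dist 368.0 turn [-0.4 -0.2 -0.1] q7 -0.04
```

>>> move_arm(
  slide=[
    [0,0,-0.055],
    [0,0,-0.11],
    [0,0,-0.12],
  ],
  turn=[
    [0,0,0],
    [-0.4,0,0],
    [-0.4,0,0],
  ],
  claw=[1,1,1],
)

```text
clock: 14.82
ee_pos: [525.6, -343.2, 215.8]
tcp_rot: [0.789, 0.615, 0.002, 0.003]
contact_force: [0.2, 0.8, -0.2]
grip_width: 0.998
```

Run:
```python
from h import *
from plant import env
s,im,d,W=look(env,'w3'); print(s['clock'],s['ee_pos'])
for P,c in comps(W,22,100,(d>0)&(W[...,0]<750)&(W[...,1]>-450),80):
    k=P[:,2]>P[:,2].max()-6
    print(c.round(),len(P),'zmax',P[:,2].max().round(),'top',P[k].mean(0).round(1),rect(P))
go(s,[434.5,10,150],-48.5)
```

```text
14.825 [ 525.56734062 -343.2222399   215.75276841]
[311.  50.] 1120 zmax 83.0 top [ 555.  -223.8   79.7] (array([ 554.8, -224.1]), 32.5, 32.2, 166.8)
[311. 118.] 1044 zmax 82.0 top [ 540.  -285.1   80.2] (array([ 540.4, -284.2]), 31.7, 31.2, 117.1)
[312. 178.] 811 zmax 68.0 top [ 525.7 -341.    65.6] (array([ 526. , -340.8]), 29.2, 29.1, 75.3)
cur yaw -14.12 slide [ 0.3203 -0.175   0.0643] dist 371.0 turn [ 0.5 -0.1 34.4] q7 0.03
```

View pics/w3.png

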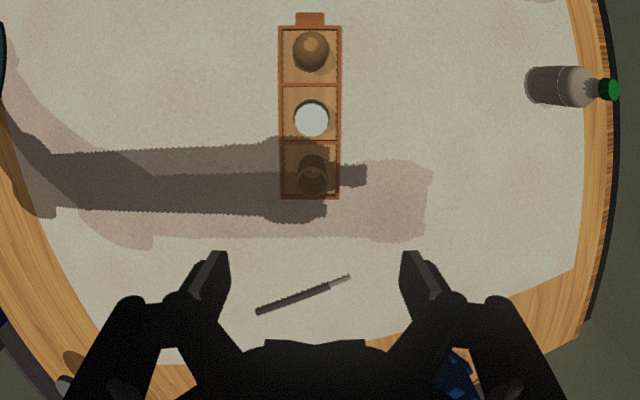

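The view shows the cone (311,50), bottle (311,118) and tube (312,176) upright, each in the middle of its pocket. The tin is next.

>>> move_arm(
  slide=[
    [0.05,-0.027,0],
    [0.104,-0.057,0.01],
    [0.157,-0.086,0.02],
    [0.21,-0.115,0.03],
    [0.263,-0.144,0.04],
  ],
  turn=[
    [0,0,5],
    [0,0,10],
    [0,0,15],
    [0,0,20],
    [0,0,25],
  ],
  claw=[1,1,1,1,1],
)

```text
clock: 15.5
ee_pos: [448.2, -51.3, 172.8]
tcp_rot: [0.904, 0.428, 0.002, 0.001]
contact_force: [0.7, 1.2, -0.1]
grip_width: 1.001
```

Run:
```python
from h import *
from plant import env
s=env.state(); print(s['clock'],s['ee_pos'])
go(s,[434.5,10,120],-48.5)
```

```text
15.5 [448.21616436 -51.28329191 172.82477419]
cur yaw -39.32 slide [ 0.0386 -0.0497  0.0527] dist 82.0 turn [ 0.2 -0.1  9.2] q7 -0.86
```

>>> move_arm(
  slide=[
    [0.02,-0.025,0.02],
    [0.0386,-0.05,0.045],
    [0.0386,-0.05,0.052],
    [0.0386,-0.05,0.052],
  ],
  turn=[
    [0,0,4],
    [0,0,9],
    [0,0,9],
    [0,0,9],
  ],
  claw=[1,1,1,1],
)

```text
clock: 16.0
ee_pos: [433.7, 9.8, 120.0]
tcp_rot: [0.934, 0.356, 0.001, 0.001]
contact_force: [-0.2, -0.6, 0.1]
grip_width: 1.001
```

Run:
```python
from h import *
from plant import env
s=env.state(); print(s['clock'],s['ee_pos'],s['qvel'].round(2))
go(s,[434.5,10,29],-48.5)
```

```text
16.0 [433.7236254    9.77562857 119.95254338] [ 0.02 -0.02 -0.   -0.02 -0.01  0.   -0.  ]
cur yaw -48.27 slide [0.0006 0.0001 0.091 ] dist 91.0 turn [ 0.1 -0.1  0.2] q7 -1.23
```

>>> move_arm(
  slide=[
    [0.001,0,0.04],
    [0.001,0,0.08],
    [0.001,0,0.091],
    [0.001,0,0.091],
  ],
  turn=[
    [0,0,0],
    [0,0,0],
    [0,0,0],
    [0,0,0],
  ],
  claw=[1,1,1,1],
)

```text
clock: 16.5
ee_pos: [434.9, 9.9, 29.1]
tcp_rot: [0.935, 0.356, 0.001, 0.001]
contact_force: [0.4, 0.4, 0.8]
grip_width: 1.005
```

>>> move_arm(
  slide=[
    [0,0,0],
    [0,0,0],
    [0,0,0],
    [0,0,0],
    [0,0,0],
  ],
  turn=[
    [0,0,0],
    [0,0,0],
    [0,0,0],
    [0,0,0],
    [0,0,0],
  ],
  claw=[-1,-1,-1,-1,-1],
  force=45,
)

```text
clock: 17.12
ee_pos: [435.8, 9.7, 30.4]
tcp_rot: [0.935, 0.356, 0.002, 0.002]
contact_force: [-1.4, -0.9, 8.0]
grip_width: 0.549
```

Run:
```python
from h import *
from plant import env
s=env.state(); print(s['clock'],s['ee_pos'],s['contact_force'],s['grip_width']*85)
a=np.radians(41.5); u=np.array([np.cos(a),np.sin(a)]); c=np.array([492.6,315.2])
print(c+29*u,c-41*u)
go(s,[*(c+29*u),160],-48.5)
```

```text
17.125 [435.78781629   9.72274485  30.37530963] [-1.3904261  -0.88124575  8.01556552] 46.63419661840069
[514.3197159 334.4159814] [461.89281545 288.03257802]
cur yaw -48.33 slide [ 0.2748 -0.1898 -0.1299] dist 358.0 turn [ 0.2 -0.1  0.2] q7 -1.38
```

>>> move_arm(
  slide=[
    [0,0,-0.055],
    [0.01,-0.01,-0.11],
    [0.05,-0.046,-0.14],
    [0.091,-0.083,-0.14],
    [0.132,-0.12,-0.14],
  ],
  turn=[
    [0,0,0],
    [0,0,0],
    [0,0,0],
    [0,0,0],
    [0,0,0],
  ],
  claw=[-1,-1,-1,-1,-1],
)

```text
clock: 17.75
ee_pos: [454.5, 188.5, 171.5]
tcp_rot: [0.935, 0.355, 0.003, 0.002]
contact_force: [0.5, -0.5, -0.9]
grip_width: 0.549
```

Run:
```python
from h import *
from plant import env
s=env.state(); print(s['clock'],s['ee_pos'],s['contact_force'],s['grip_width']*85)
go(s,[465,290,170],-48.5)
```

```text
17.75 [454.54877727 188.46993983 171.47459622] [ 0.47820748 -0.50744528 -0.90310285] 46.6974265382934
cur yaw -48.4 slide [ 0.0752 -0.069   0.0013] dist 102.0 turn [ 0.4 -0.2  0.1] q7 -1.59
```

>>> move_arm(
  slide=[
    [0.037,-0.035,0.001],
    [0.075,-0.069,0.001],
    [0.075,-0.069,0.001],
    [0.075,-0.069,0.001],
  ],
  turn=[
    [0,0,0],
    [0.4,-0.2,0],
    [0.4,-0.2,0],
    [0.4,-0.2,0],
  ],
  claw=[-1,-1,-1,-1],
)

```text
clock: 18.25
ee_pos: [464.5, 289.1, 170.2]
tcp_rot: [0.935, 0.355, -0.0, 0.0]
contact_force: [0.8, -0.1, -1.0]
grip_width: 0.549
```

Run:
```python
from h import *
from plant import env
s,im,d,W=look(env,'w4'); print(s['clock'],s['ee_pos'],s['qvel'].round(2))
a=np.radians(41.5); u=np.array([np.cos(a),np.sin(a)]); v=np.array([-u[1],u[0]]); c=np.array([492.6,315.2])
q=W[...,:2]-c; X=q@u; Y=q@v
m=(d>0)&(W[...,2]>9)&(W[...,2]<15)&(abs(X)<90)&(abs(Y)<50); X=X[m];Y=Y[m]
k=abs(Y)<28
for lo,hi in((-22,-4),(60,84)):
    j=k&(X>lo)&(X<hi); print('cross',j.sum(),np.percentile(X[j],[2,50,98]).round(1),np.polyfit(Y[j],X[j],1).round(3))
for lo,hi in((-46,-26),(26,46)):
    j=(X>0)&(X<60)&(Y>lo)&(Y<hi); print('side',j.sum(),np.percentile(Y[j],[2,50,98]).round(1),np.polyfit(X[j],Y[j],1).round(3))
go(s,[*(c+29*u),150],-48.5)
```

```text
18.25 [464.52951209 289.05511709 170.24805546] [ 0.03 -0.01  0.01  0.01  0.   -0.   -0.  ]
cross 299 [-14.3 -12.3 -10.4] [-1.0000e-03 -1.2346e+01]
cross 252 [67.5 69.1 70.6] [1.0000e-03 6.9061e+01]
side 311 [-35.  -32.9 -30.7] [-4.0000e-03 -3.2792e+01]
side 321 [34.5 36.7 39. ] [1.0000e-03 3.6642e+01]
cur yaw -48.4 slide [ 0.0674 -0.0009  0.0202] dist 70.0 turn [-0.   0.   0.1] q7 -1.76
```

View pics/w4.png

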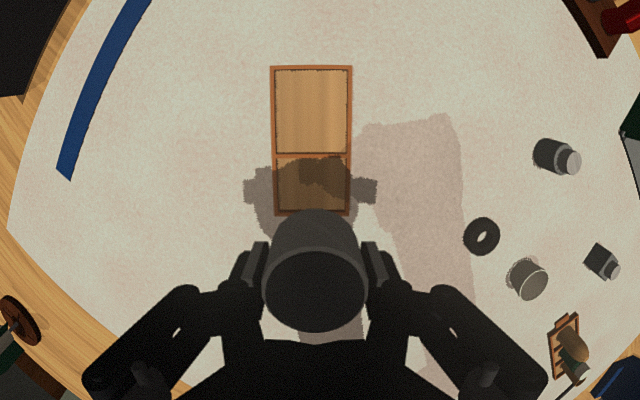

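The view shows tray2 with its larger pocket at (312,110), empty, and the tin held squarely. The tray fit matches within 2 mm, so I place the tin.

>>> move_arm(
  slide=[
    [0.045,-0.002,0.0],
    [0.067,-0.002,0.03],
    [0.067,-0.002,0.08],
    [0.067,-0.002,0.12],
    [0.067,-0.002,0.131],
  ],
  turn=[
    [0,0,0],
    [0,0,0],
    [0,0,0],
    [0,0,0],
    [0,0,0],
  ],
  claw=[-1,-1,-1,-1,-1],
)

```text
clock: 18.92
ee_pos: [512.6, 331.2, 36.8]
tcp_rot: [0.935, 0.354, -0.003, 0.001]
contact_force: [-1.0, 0.0, -0.9]
grip_width: 0.551
```

Run:
```python
from h import *
from plant import env
s=env.state(); print(s['clock'],s['ee_pos'],s['contact_force'],s['grip_width']*85)
go(s,[512.9,335.1,34.4],-48.5)
```

```text
18.925 [512.6054981  331.21884026  36.76647601] [-1.03316635  0.04056906 -0.86709604] 46.87222725498023
cur yaw -48.58 slide [ 0.0028 -0.0027  0.0023] dist 5.0 turn [ 0.   0.3 -0.1] q7 -1.88
```

>>> move_arm(
  slide=[
    [0.003,-0.003,0],
    [0.003,-0.003,0.0025],
    [0.003,-0.003,0.0035],
    [0.003,-0.003,0.0035],
  ],
  turn=[
    [0,0.3,0],
    [0,0.3,0],
    [0,0.3,0],
    [0,0.3,0],
  ],
  claw=[-1,-1,-1,-1],
)

```text
clock: 19.42
ee_pos: [513.6, 335.8, 34.5]
tcp_rot: [0.935, 0.354, 0.001, 0.0]
contact_force: [-0.6, -0.2, 3.0]
grip_width: 0.549
```

>>> move_arm(
  slide=[
    [0,0,0],
    [0,0,0],
    [0,0,0],
    [0,0,-0.01],
    [0,0,-0.06],
  ],
  turn=[
    [0,0,0],
    [0,0,0],
    [0,0,0],
    [0,0,0],
    [0,0,0],
  ],
  claw=[0.5,0.5,0.7,0.7,0.7],
)

```text
clock: 20.05
ee_pos: [511.9, 334.4, 92.8]
tcp_rot: [0.935, 0.354, -0.002, 0.001]
contact_force: [0.1, -0.3, 1.6]
grip_width: 0.854
```

Run:
```python
from h import *
from plant import env
s=env.state(); print(s['clock'],s['ee_pos'],s['contact_force'],s['grip_width']*85)
go(s,[666.5,-116.5,150],-78.5)
```

```text
20.05 [511.85063327 334.44711588  92.80821742] [ 0.10413046 -0.25311684  1.62046815] 72.57499069009968
cur yaw -48.58 slide [-0.1827  0.4405 -0.0564] dist 480.0 turn [ 0.1  0.3 29.9] q7 -1.84
```

>>> move_arm(
  slide=[
    [0,0,-0.05],
    [-0.018,0.043,-0.07],
    [-0.04,0.096,-0.075],
    [-0.062,0.15,-0.075],
    [-0.084,0.203,-0.075],
  ],
  turn=[
    [0,0,0],
    [0,0,5],
    [0,0,10],
    [0,0,15],
    [0,0,20],
  ],
  claw=[1,1,1,1,1],
)

```text
clock: 20.68
ee_pos: [584.1, 125.1, 169.2]
tcp_rot: [0.983, 0.185, -0.002, 0.001]
contact_force: [0.3, 0.2, 0.8]
grip_width: 1.002
```

Run:
```python
from h import *
from plant import env
s=env.state(); print(s['clock'],s['ee_pos'],s['contact_force'],s['grip_width']*85)
go(s,[640,-100,170],-78)
```

```text
20.675 [584.05991319 125.14477792 169.24476349] [0.33326209 0.20656121 0.79619732] 85.18546973054069
cur yaw -68.73 slide [-2.950e-02  2.301e-01 -2.000e-04] dist 232.0 turn [0.1 0.2 9.3] q7 -1.72
```

>>> move_arm(
  slide=[
    [-0.013,0.057,0],
    [-0.026,0.115,0],
    [-0.039,0.172,0],
    [-0.05,0.227,0],
    [-0.05,0.227,0],
  ],
  turn=[
    [0,0,2],
    [0,0,5],
    [0,0,7],
    [0,0,9],
    [0,0,9],
  ],
  claw=[1,1,1,1,1],
)

```text
clock: 21.3
ee_pos: [619.8, -111.5, 170.1]
tcp_rot: [0.995, 0.102, -0.001, 0.003]
contact_force: [-0.6, 0.8, 0.4]
grip_width: 1.004
```

Run:
```python
from h import *
from plant import env
s,im,d,W=look(env,'w5'); print(s['clock'],s['ee_pos'],s['qvel'].round(2))
for lo,hi in ((10,36),(10,60),(36,43),(45,60)):
  for P,c in comps(W,lo,hi,(d>0)&(W[...,0]<720)&(W[...,0]>610)&(W[...,1]>-160)&(W[...,1]<-70),80):
    print(lo,hi,c.round(),len(P),P.mean(0).round(1),'rect',rect(P))
go(s,[666.5,-116.5,120],-78.5)
```

```text
21.3 [ 619.84016564 -111.48171156  170.06870655] [-0.06 -0.01 -0.08  0.04 -0.03 -0.01 -0.02]
10 36 [330. 114.] 80 [ 686.6 -112.7   21.3] rect (array([ 686.5, -112.3]), 35.2, 0.9, 103.1)
10 60 [331. 136.] 2115 [ 670.3 -116.2   45.9] rect (array([ 668.2, -117.4]), 38.2, 37.6, 11.9)
36 43 [331. 135.] 1155 [ 670.4 -116.2   40.1] rect (array([ 668.3, -117.4]), 38.0, 37.4, 11.5)
45 60 [332. 140.] 872 [ 668.6 -116.6   55.9] rect (array([ 668.4, -116.8]), 25.3, 25.0, 11.5)
cur yaw -78.27 slide [0.0448 0.0141 0.05  ] dist 69.0 turn [0.3 0.2 0.2] q7 -1.46
```

View pics/w5.png

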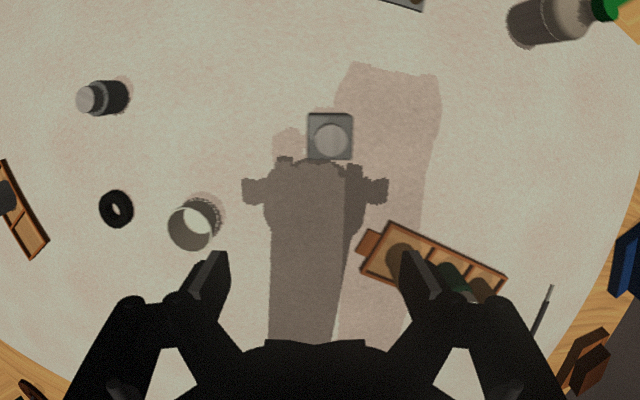

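The jar is at (330,136), square to the jaws at 11.7°, with clear space on both sides.

>>> move_arm(
  slide=[
    [0.03,0.01,0.02],
    [0.046,0.015,0.05],
    [0.046,0.015,0.05],
    [0.046,0.015,0.05],
  ],
  turn=[
    [0.3,0.2,0],
    [0.3,0.2,0],
    [0.3,0.2,0],
    [0.3,0.2,0],
  ],
  claw=[1,1,1,1],
)

```text
clock: 21.85
ee_pos: [667.6, -110.8, 120.9]
tcp_rot: [0.994, 0.106, 0.0, -0.002]
contact_force: [0.7, -0.0, -0.4]
grip_width: 0.996
```

Run:
```python
from h import *
from plant import env
s=env.state(); print(s['clock'],s['ee_pos'])
go(s,[668.3,-117.2,28],-78.3)
```

```text
21.85 [ 667.56660567 -110.84630847  120.92559302]
cur yaw -77.88 slide [-0.0007  0.0066  0.0929] dist 93.0 turn [-0.2 -0.   0.4] q7 -1.47
```

>>> move_arm(
  slide=[
    [-0.001,0.0066,0.03],
    [-0.001,0.0066,0.07],
    [-0.001,0.0066,0.092],
    [-0.001,0.0066,0.093],
    [-0.001,0.0066,0.093],
  ],
  turn=[
    [0,0,0.4],
    [0,0,0.4],
    [0,0,0.4],
    [0,0,0.4],
    [0,0,0.4],
  ],
  claw=[1,1,1,1,1],
)

```text
clock: 22.48
ee_pos: [669.1, -117.0, 29.6]
tcp_rot: [0.995, 0.102, 0.001, -0.001]
contact_force: [0.7, -0.4, 0.1]
grip_width: 1.003
```

>>> move_arm(
  slide=[
    [0,0,0],
    [0,0,0],
    [0,0,0],
    [0,0,0],
    [0,0,0],
  ],
  turn=[
    [0,0,0],
    [0,0,0],
    [0,0,0],
    [0,0,0],
    [0,0,0],
  ],
  claw=[-1,-1,-1,-1,-1],
  force=40,
)

```text
clock: 23.1
ee_pos: [669.7, -117.0, 30.5]
tcp_rot: [0.995, 0.102, 0.002, -0.001]
contact_force: [-0.6, 0.6, 5.1]
grip_width: 0.438
```

Run:
```python
from h import *
from plant import env
s=env.state(); print(s['clock'],s['ee_pos'],s['contact_force'],s['grip_width']*85)
go(s,[460.5,288.7,160],-48.5)
```

```text
23.1 [ 669.71590626 -117.03322218   30.49779539] [-0.57658444  0.58213004  5.12798544] 37.24472299895546
cur yaw -78.26 slide [-0.1218 -0.4401 -0.1292] dist 475.0 turn [ -0.   -0.3 -29.8] q7 -1.5
```

>>> move_arm(
  slide=[
    [0,0,-0.055],
    [0,-0.01,-0.11],
    [-0.017,-0.06,-0.13],
    [-0.031,-0.112,-0.13],
    [-0.045,-0.164,-0.13],
  ],
  turn=[
    [0,0,0],
    [0,0,0],
    [0,0,-4],
    [0,0,-8],
    [0,0,-12],
  ],
  claw=[-1,-1,-1,-1,-1],
)

```text
clock: 23.72
ee_pos: [590.7, 35.2, 160.7]
tcp_rot: [0.978, 0.207, 0.002, -0.001]
contact_force: [-0.8, 0.7, -0.4]
grip_width: 0.439
```

Run:
```python
from h import *
from plant import env
s=env.state(); print(s['clock'],s['ee_pos'],s['contact_force'],s['grip_width']*85)
go(s,[460.5,288.7,160],-48.5)
```

```text
23.725 [590.68278067  35.18415097 160.71927119] [-0.84698184  0.67205958 -0.38279648] 37.35001446769515
cur yaw -66.16 slide [-0.0166 -0.2845  0.0009] dist 285.0 turn [ -0.   -0.3 -17.7] q7 -1.52
```

>>> move_arm(
  slide=[
    [-0.003,-0.055,0],
    [-0.006,-0.11,0],
    [-0.01,-0.165,0],
    [-0.013,-0.22,0],
    [-0.0166,-0.275,0],
  ],
  turn=[
    [0,0,-4],
    [0,0,-8],
    [0,0,-12],
    [0,0,-16],
    [0,-0.3,-17.7],
  ],
  claw=[-1,-1,-1,-1,-1],
)

```text
clock: 24.35
ee_pos: [463.3, 281.1, 160.6]
tcp_rot: [0.935, 0.355, -0.0, 0.0]
contact_force: [0.0, 0.9, -1.8]
grip_width: 0.437
```

Run:
```python
from h import *
from plant import env
s,im,d,W=look(env,'w6'); print(s['clock'],s['ee_pos'],s['contact_force'],s['grip_width']*85)
for P,c in comps(W,22,80,(d>0)&(W[...,0]<580)&(W[...,1]>280)&(W[...,1]<420),80): print(c,P[:,2].max(),rect(P))
go(s,[460.5,288.7,160],-48.5)
go(s,[460.5,288.7,38],-48.5)
```

```text
24.35 [463.25971158 281.06279535 160.60708383] [ 0.02873802  0.93524288 -1.79501865] 37.18209540490795
[304.42776673 105.54804506] 52.94579813629131 (array([513.5, 334.1]), 47.1, 47.1, 76.6)
cur yaw -48.41 slide [ 0.003  -0.0075  0.0006] dist 8.0 turn [-0.   0.1  0.1] q7 -1.77
cur yaw -48.41 slide [ 0.0031 -0.0075  0.1226] dist 123.0 turn [-0.   0.1  0.1] q7 -1.77
```

>>> move_arm(
  slide=[
    [0.004,-0.0075,0.01],
    [0.004,-0.0075,0.05],
    [0.004,-0.0075,0.095],
    [0.004,-0.0075,0.12],
    [0.004,-0.0075,0.12],
  ],
  turn=[
    [0,0,0],
    [0,0,0],
    [0,0,0],
    [0,0,0],
    [0,0,0],
  ],
  claw=[-1,-1,-1,-1,-1],
)

```text
clock: 25.02
ee_pos: [454.8, 296.3, 38.9]
tcp_rot: [0.933, 0.359, -0.003, -0.002]
contact_force: [0.0, 0.2, -0.5]
grip_width: 0.44
```

Run:
```python
from h import *
from plant import env
s=env.state(); print(s['clock'],s['ee_pos'],s['contact_force'],s['grip_width']*85)
go(s,[461.2,289.4,34.5],-48.5)
```

```text
25.025 [454.76866334 296.34239826  38.87636221] [ 0.00742054  0.16958568 -0.48085573] 37.41208654257634
cur yaw -47.87 slide [0.0001 0.0095 0.0043] dist 10.0 turn [-0.4  0.2  0.6] q7 -1.91
```

>>> move_arm(
  slide=[
    [0,0.005,0],
    [0,0.0095,0],
    [0,0.0095,0.003],
    [0,0.0095,0.005],
    [0,0.0095,0.005],
  ],
  turn=[
    [-0.4,0.2,0.6],
    [-0.4,0.2,0.6],
    [-0.4,0.2,0.6],
    [-0.4,0.2,0.6],
    [-0.4,0.2,0.6],
  ],
  claw=[-1,-1,-1,-1,-1],
)

```text
clock: 25.65
ee_pos: [461.5, 289.3, 34.5]
tcp_rot: [0.935, 0.354, 0.0, 0.001]
contact_force: [-0.2, -2.0, 5.6]
grip_width: 0.436
```

Run:
```python
from h import *
from plant import env
s=env.state(); print(s['clock'],s['ee_pos'],s['contact_force'],s['grip_width']*85)
go(s,[461.2,289.4,34.5],-48.5)
```

```text
25.65 [461.51172324 289.28247236  34.49029911] [-0.16751362 -1.9702371   5.57091208] 37.023505009462816
cur yaw -48.48 slide [-0.0002 -0.0003 -0.    ] dist 0.0 turn [ 0.1 -0.   0. ] q7 -1.91
```

>>> move_arm(
  slide=[
    [0,0,0],
    [0,0,0],
    [0,0,0],
    [0,0,-0.01],
    [0,0,-0.06],
  ],
  turn=[
    [0,0,0],
    [0,0,0],
    [0,0,0],
    [0,0,0],
    [0,0,0],
  ],
  claw=[0.3,0.3,0.5,0.5,0.5],
)

```text
clock: 26.28
ee_pos: [459.8, 288.2, 93.2]
tcp_rot: [0.935, 0.355, -0.002, 0.001]
contact_force: [1.3, -1.0, 0.0]
grip_width: 0.75
```

>>> move_arm(
  slide=[
    [0,0,-0.05],
    [0,0,-0.1],
    [-0.03,0.03,-0.13],
    [-0.03,0.06,-0.13],
    [-0.03,0.06,-0.13],
  ],
  turn=[
    [0,0,0],
    [0,0,0],
    [0,0,0],
    [0,0,0],
    [0,0,0],
  ],
  claw=[1,1,1,1,1],
)

```text
clock: 26.9
ee_pos: [479.2, 221.5, 224.4]
tcp_rot: [0.936, 0.352, -0.002, 0.002]
contact_force: [-0.9, -0.3, -1.0]
grip_width: 1.001
```

Run:
```python
from h import *
from plant import env
s,im,d,W=look(env,'w7'); print(s['clock'],s['ee_pos'],s['contact_force'],s['qvel'].round(2))
for P,c in comps(W,22,100,(d>0)&(W[...,0]<720)&(W[...,0]>400)&(abs(W[...,1])<420),80): print('wrist',c.round(),P[:,2].max().round(),rect(P))
im,d=env.camera('top'); m=env.camera_model('top'); W=world(*[np.array(m[k]) for k in 'KRt'],d.astype(float))
for P,c in comps(W,14,100,(d>0)&(W[...,0]<720)&(W[...,0]>400)&(abs(W[...,1])<420),20): print('top',c.round(),P[:,2].max().round(),rect(P))
w=cv2.imread('pics/w7.png'); cv2.imwrite('pics/end.png',cv2.resize(np.vstack([w[:250],im[100:300]]),None,fx=1.25,fy=1.25))
```

```text
26.9 [479.24316699 221.53247535 224.35677054] [-0.92955172 -0.26097498 -0.97840882] [-0.04  0.01 -0.04  0.02 -0.02 -0.01 -0.02]
wrist [250.  77.] 53.0 (array([513.7, 333.8]), 47.6, 47.0, 36.4)
wrist [497. 115.] 58.0 (array([667.4, 114.4]), 35.6, 31.2, 60.7)
wrist [254. 146.] 62.0 (array([461.2, 287.5]), 39.2, 38.2, 131.8)
wrist [483. 243.] 38.0 (array([554.8,  -1.4]), 49.6, 49.3, 93.0)
wrist [547. 331.] 82.0 (array([ 539.5, -279.7]), 155.5, 34.1, 75.4)
top [270. 145.] 61.0 (array([669.8, 110.2]), 35.1, 32.4, 113.7)
top [317. 187.] 42.0 (array([558.7,  -2.7]), 46.2, 42.7, 89.8)
top [408. 190.] 86.0 (array([ 563. , -224.7]), 47.9, 32.7, 165.1)
top [434. 196.] 86.0 (array([ 550.3, -294.3]), 61.4, 33.0, 134.6)
top [274. 196.] 23.0 (array([545.6, 102.9]), 42.0, 40.5, 89.5)
top [458. 201.] 71.0 (array([ 532.9, -350.1]), 51.0, 29.4, 126.4)
```

View pics/end.png

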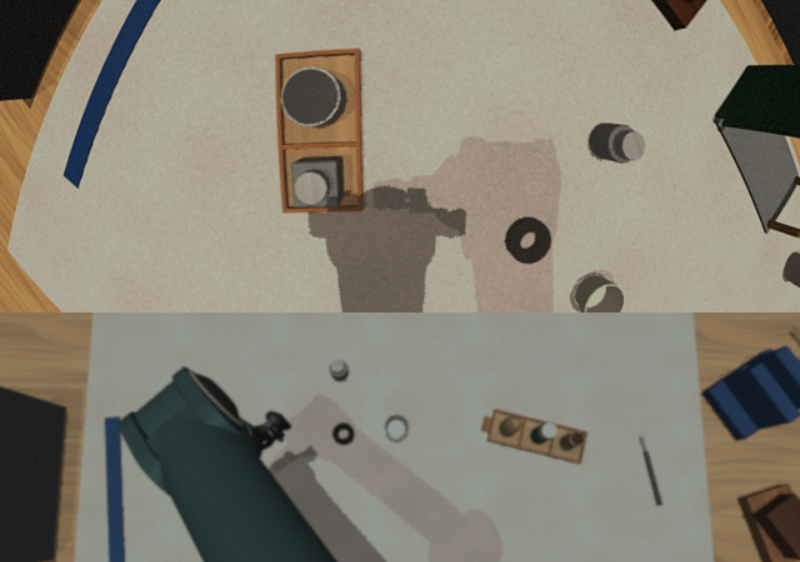

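The tin (312,97) and the jar (315,182) stand upright in their tray2 pockets. Tray3 is full, the bystanders are where they were, and the arm is clear.

```bash
python3 -c "
from plant import env
print(env.job_done(), env.state()['clock'])"
```

```text
the job is handed in; nothing more can be done
the job is handed in; nothing more can be done
```

Both kits are made up and the job is handed in, after about 27 s of robot time. I placed the things in the order asked: nose cone, bottle and tube in tray3 (cone at the tab end), then the tin in tray2's larger pocket and the square jar in the smaller.

**Final checks:** In the last wrist and top pictures all five things stand upright in their pockets. Measured tops are about 1–7 mm above nominal, which fits the tray floor plus camera error. The wrist camera puts the tin and jar within about 2 mm of their pocket centres. The round jar, cup and tyre were never touched, and their measured positions changed by no more than about 4 mm, which is measurement scatter. The forces I read between moves stayed under about 8 N.

**Disagreements:**
- The top camera reads heights about 4 mm high and differs from the wrist camera by 1–3 mm.
- Its last view of tray3 was oblique and smeared the outlines, so for tray3 I relied on the closer wrist picture taken just after filling it.
- The jar came down 9.5 mm off centre because the arm was still moving when that call began. It was still inside its pocket with no contact felt, and I centred it before letting go.

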